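# Fit the idler roller and hold the belt tensioner back

## Task

Slip the loose blue idler roller over the pin on the arm of the belt tensioner, right down onto its seat, and let go of it. Then push the sprung arm back by its upright red grip, past the click of its pawl, until its red pointer stands over the green band on the deck, and finish while holding it there by the grip, so that a colleague can slip the new belt on. Leave everything else on the bench as it is.

Things in the scene. Friction and masses are not known exactly. Their poses are not given: they have to be found in the camera images.
- idler_mid (a point): centre (half-way up) of the loose blue idler roller with a steel hub ring: upright cylinder 40 mm in diameter, 40 mm high, a 16 mm hole right through along its z axis; 60 to 130 g. It starts standing on the bench on the robot's right, in one of three spots shared with the black sleeve and the white spacer ring.
- pin_seat (a point): centre of the flat steel seat on the tensioner arm, at the foot of the upright steel pin (12.5 mm in diameter), 66 mm above the bench; z up, x along the arm from pivot to grip. Seated, the roller's underside lies on it and the roller's centre is 20 mm above this point. The pin stands 100 mm from the pivot.
- pin_tip (a point): tip of that pin, 50 mm above the seat, 116 mm above the bench; the last 8 mm are a cone that narrows to 4 mm in diameter.
- grip (a point): middle of the upright red round grip near the arm's end: 18 mm in diameter, its top 25 mm above this point (118 mm above the bench), its foot 30 mm below; 170 mm from the pivot, 70 mm beyond the pin. x runs along the arm from pivot to grip; pushing the arm back moves it along +y, mostly away from the robot.
- pivot (a point): point on the upright pivot axis of the tensioner arm, at the height of the grip's middle; the grip goes round it on a circle of 170 mm radius, anticlockwise seen from above as the arm is pushed back. The pivot carries a coil spring, a dark ratchet hub of 38 mm radius and a dark cap, top 44 mm above the deck.
- tensioner (a joint): angle of the dark steel arm, rad: 0 at rest on its front stop, growing as it is pushed back, end stop 0.80. The spring resists with 0.7 N m, rising to 1.4 N m (4 to 9 N at the grip). The tooth lifts the pawl from about 0.1; it drops behind (click) at about 0.45, and would then carry the arm at about 0.45 if let go. The red pointer at the arm's end is over the painted green band from 0.54 to 0.72.
- pawl (a joint): travel of the sprung brass pawl slider beside the pivot, in m: 0 with its nose home against the hub, about 0.005 as the tooth lifts it; it works by itself and need not be touched.
- station: wrap-belt station (fixed): white base, gearmotor on its +y side, steel deck 320 mm (x; front faces the robot) by 380 mm (y), deck top 45 mm up; origin: underside centre. On it at (x, y): arm pivot (-20, 75); arm bar 22 mm wide, top 18 mm over the deck; two black belt rollers 56 mm wide, 64 high, at (75, +-150); counter pad 52 high at x 133 to 155; brass pawl at (-20, 115 to 173); sensor 75 high at (150, -135).
- sleeve: spare black rubber sleeve with an aluminium lining, 38 mm in diameter, 30 mm high, standing on the bench; origin: underside centre. Leave alone.
- spacer: flat white spacer ring, 48 mm in diameter, 14 mm high, lying on the bench; origin: underside centre. Leave alone.
- vial0: dark vial with a silver sleeve and gold cap, 22 mm in diameter, 72 mm high, standing on the deck before the counter pad; origin: underside centre. Leave alone.
- vial1: a second such vial, beside it. Leave alone.
- spanner: steel spanner 160 mm long lying flat on the bench near the robot; origin: about its middle. Leave alone.
- grease: white jar with a black lid, 50 mm in diameter, 55 mm high, on the bench right of the station; origin: underside centre. Leave alone.

How it is judged:
On the way, in this order (a step that is already met when the one before it is completed fails the run):
1. the blue idler roller sits down on its seat round the pin, let go, the arm still in front (horizontal distance between idler_mid and pin_seat below 0.005 m and z of idler_mid in the frame of pin_seat between 0.016 and 0.024 m and angle between idler_mid's own z axis and vertical below 0.12 rad and contact force between the fingers and idler below 0.2 N and value of joint tensioner below 0.3 rad), for 0.2 s.
2. the arm is pushed past the click into the green band by its grip (value of joint tensioner between 0.52 and 0.74 rad and value of joint pawl below 0.002 m and contact force between the fingers and tensioner above 2 N), for 0.3 s.
At the end, for the whole second after the job is handed in: Roller round the pin on its seat (centre within 5 mm of the axis, 16 to 24 mm above the seat, tilt under 0.12 rad), untouched by the fingers; pawl home (lifted under 2 mm); arm still, at 0.52 to 0.74 rad, past where the pawl would carry it, the fingers on it with over 2 N (all of step 2 and horizontal distance between idler_mid and pin_seat below 0.005 m and z of idler_mid in the frame of pin_seat between 0.016 and 0.024 m and angle between idler_mid's own z axis and vertical below 0.12 rad and contact force between the fingers and idler below 0.2 N and velocity of joint tensioner between -0.1 and 0.1 rad/s); the arm keeps its last pose, push and grip.
It fails at once if the sleeve or spacer ring is moved by more than 30 mm or knocked over (distance of any of sleeve, spacer from where it was at the start of the episode above 0.03 m or angle between any of sleeve, spacer's own z axis and vertical above 0.5 rad).
It fails at once if the vials are moved by more than 30 mm or knocked over (distance of any of vial0, vial1 from where it was at the start of the episode above 0.03 m or angle between any of vial0, vial1's own z axis and vertical above 0.5 rad).
It fails at once if the spanner or jar is moved by more than 30 mm or knocked over (distance of any of spanner, grease from where it was at the start of the episode above 0.03 m or angle between any of spanner, grease's own z axis and vertical above 0.5 rad).
It also fails if it takes over 48 s, if anything falls off the work surface, if the arm or the gripper's body presses on something with over 40 N, if the wrist force passes 120 N, or if a joint passes its speed limit or range.

## Robot

A 6-joint arm with a two-finger parallel gripper is mounted at the origin on the work surface. World frame = base frame: x ahead of the robot, y to its left, z up, the work surface at z = 0. Lengths are in m, angles in rad, forces in N, time in s.
With the tool pointing down it reaches from about 0.4 to 0.825 m from the base axis. Payload 7 kg.
Tool frame: the origin (TCP) lies on the mounting face of the last link; the fingertips stand 178 mm ahead of it and the grasp point (between the pads) lies 159 mm ahead of it; z points along the fingers, x is the direction in which the jaws open and shut, and the axes are right-handed (so a half turn about z gives the same grasp; the last joint's range is limited). The gripper opens to 88 mm and grips with 3 to 60 N. Pads are 19 mm wide; open, the fingers measure 130 mm over their backs; the gripper's body (78 mm by 193 mm) begins 47 mm behind the grasp point.
Start: joints at [-1.024, 0.359, 0.012, 0, -1.224, -0.288], TCP at [0.173, -0.653, 0.405] pointing down, gripper open.
Joint ranges: [-3.07, 3.07], [-1.43, 2.12], [-1.02, 1.25], [-3.03, 1.67], [-3.05, -0], [-3.03, 3.03]. Speed limits (rad/s): [2.39, 2.39, 3.01, 3.14, 3.14, 3.14].

## Interface

Orientations are given as a rotation vector (axis times angle).
In Python, from station import r, viewer gives the robot as it stands. The module is installed in compiled form; this text tells all that it offers.
- The arm moves only by the shell command python3 -m creep 'ROWS' [FORCE]. ROWS is JSON, a list that holds one entry, the list of rows, each a list of 7 numbers: the shift along the world's x, y, z in units of 50 mm (1.0 is 50 mm), then the turn, a rotation vector about the world's x, y, z in units of 5 degrees (1.0 is 5 degrees), then the opening, from -1 (shut) to 1 (fully open). In form: [[[tx, ty, tz, ax, ay, az, hand], ...]]. A call has exactly 8 rows; each row is the pose to reach, as a shift and turn from the pose measured when the call began; what a row does not reach only later rows make up. A row lasts 1/10 s, in which the tool goes at most 50 mm and 8.59 degrees, less where a joint would pass 70% of its speed; a pose out of reach is approached as far as the arm can. A call with a gripper value outside its range is refused whole. The fingers move at their own pace and stop on an object; FORCE is the grip in N (left out, the last holds). Time passes only in rows, so rows that repeat a pose let the fingers close, or fill a call up. It gives the time, the measured TCP pose, the force and the opening at its end, in the units of the state.
- r.state(): the state, without advancing time (a new reading comes with each control period).
- viewer.grab_frame(name): name is "scene" or "top"; returns the picture (480x640x3 uint8, red, green, blue); there is no depth.
- viewer.get_calibration(name): a dict with "intrinsics" (3x3 intrinsics, pixels), "cam_to_world" (4x4, takes a point from camera to world coordinates). Camera axes: x right, y down, z forward; pixel columns grow to the right and rows downward; lengths in m; the calibration is good to about 2 mm. A picture is of the moment at which its call begins. get_calibration takes no time and is no camera call.
- r.hand_in(): hands the job in, once; it reports no verdict.
The state is a dict: "time": time; "joints": joint angles; "dq": joint speeds; "tau": joint torques, N m; "ee_pos": TCP position; "tcp_rot": TCP orientation; "ft_force": force on the tool from outside, world axes, zero at the start; "ft_torque": the same for the moment, N m; "gripper_width": opening from 0.0 (shut) to 1.0 (fully open).
Only numpy, scipy, OpenCV 4.12 (cv2) and the standard library are available. Lean on these libraries where they do the work, as an engineer would, in place of code of your own. Each camera call takes 0.05 s, during which the arm holds its last target.

## Working session

There is one attempt and no reset: what is moved stays moved. The work goes in short steps, Python scripts to look and compute and a shell command to move; the robot and the scene stay as the last step left them, time stands still between calls to the robot, and variables do not carry over. Pictures are saved under pics/ and viewed, and the job is handed in when it is done.

```bash
mkdir -p pics; ls; python3 - <<'E'
from station import r, viewer
import cv2, numpy as np
s=r.state()
for k,v in s.items(): print(k,np.round(v,3))
for n in ("scene","top"):
    im=viewer.grab_frame(n); cv2.imwrite(f"pics/{n}0.png",im[:,:,::-1])
    c=viewer.get_calibration(n); print(n,np.round(c["intrinsics"],1).tolist(),np.round(c["cam_to_world"],3).tolist())
E
```

```text
pics
time 0.0
joints [-1.024  0.359  0.011 -0.    -1.224 -0.288]
dq [ 0.     0.001  0.002  0.001  0.001 -0.002]
tau [-1.0000e-03 -5.8273e+01  2.9306e+01  6.9970e+00  7.0000e-03 -0.0000e+00]
ee_pos [ 0.173 -0.652  0.404]
tcp_rot [-1.916e+00 -2.488e+00 -1.000e-03]
ft_force [-0.432 -0.508  0.177]
ft_torque [0.034 0.017 0.012]
gripper_width 0.999
scene [[435.0, 0.0, 315.8], [0.0, 435.0, 234.5], [0.0, 0.0, 1.0]] [[-0.639, 0.54, -0.549, 0.971], [0.769, 0.428, -0.474, 0.34], [-0.021, -0.725, -0.689, 0.628], [0.0, 0.0, 0.0, 1.0]]
top [[444.2, 0.0, 319.1], [0.0, 444.2, 235.8], [0.0, 0.0, 1.0]] [[0.014, -0.989, 0.149, 0.388], [-1.0, -0.016, -0.01, -0.041], [0.012, -0.149, -0.989, 1.103], [0.0, 0.0, 0.0, 1.0]]
```

View pics/scene0.png

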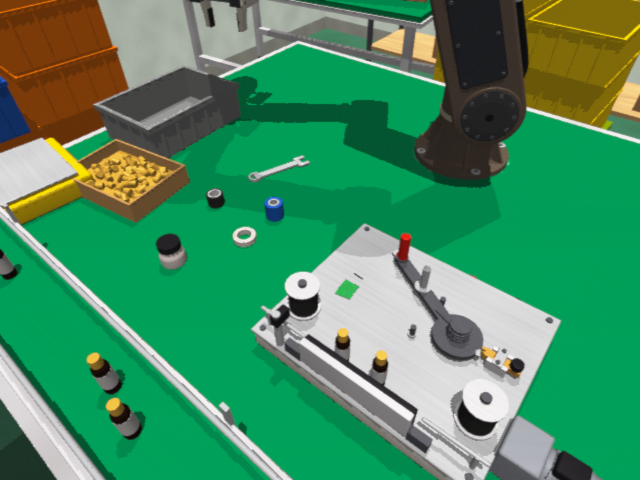

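View pics/top0.png

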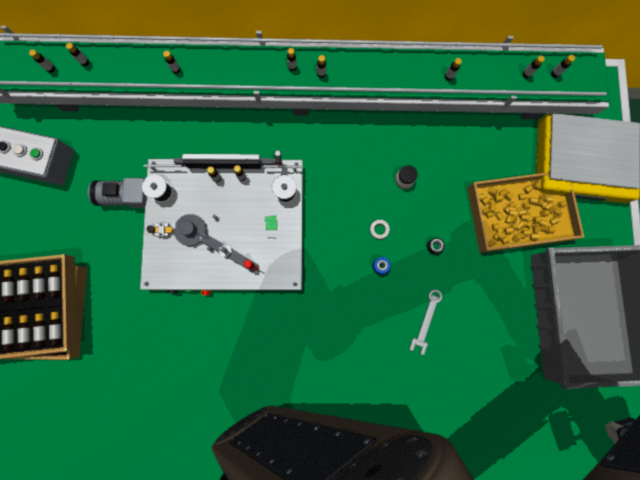

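The scene view shows the blue roller at about (274,208), the red grip at (404,247) and the pin at (425,277). In the top view the roller is at (382,266), the grip at (248,265) and the pivot at (190,230). Next I'll measure them more closely.

```bash
cat > h.py <<'E'
import numpy as np, cv2
from station import r, viewer
def cal(n):
    c=viewer.get_calibration(n); return np.array(c["intrinsics"]),np.array(c["cam_to_world"])
def ray(n,uv):
    K,T=cal(n); d=T[:3,:3]@np.linalg.solve(K,[uv[0],uv[1],1.]); return T[:3,3],d/np.linalg.norm(d)
def plane(n,uv,z):
    o,d=ray(n,uv); return o+d*(z-o[2])/d[2]
def proj(n,p):
    K,T=cal(n); q=K@(T[:3,:3].T@(np.array(p)-T[:3,3])); return q[:2]/q[2]
def tri(a,b):
    o1,d1=ray("scene",a);o2,d2=ray("top",b)
    A=np.stack([d1,-d2],1); t=np.linalg.lstsq(A,o2-o1,rcond=None)[0]
    p,q=o1+d1*t[0],o2+d2*t[1]; return (p+q)/2,np.linalg.norm(p-q)
def blobs(im,lo,hi,box=None,amin=15):
    hsv=cv2.cvtColor(im,cv2.COLOR_RGB2HSV); m=cv2.inRange(hsv,lo,hi)
    if box: k=np.zeros_like(m);x0,y0,x1,y1=box;k[y0:y1,x0:x1]=1;m*=k
    n,l,st,ce=cv2.connectedComponentsWithStats(m)
    return m,[(st[i].tolist(),np.round(ce[i],1).tolist()) for i in range(1,n) if st[i][4]>=amin]
E
python3 - <<'E'
from h import *
for n in ("scene","top"):
    im=cv2.imread(f"pics/{n}0.png")[:,:,::-1].copy()
    print(n,"blue",blobs(im,(110,120,50),(130,255,255))[1])
    print(n,"red",blobs(im,(0,170,80),(5,255,255))[1])
    print(n,"grn",blobs(im,(50,150,150),(70,255,255))[1])
s=cv2.imread("pics/scene0.png");t=cv2.imread("pics/top0.png")
a=cv2.resize(s[225:375,385:535],(600,600),interpolation=cv2.INTER_CUBIC); cv2.imwrite("pics/za.png",a)
a=cv2.resize(t[200:300,170:280],(660,600),interpolation=cv2.INTER_CUBIC); cv2.imwrite("pics/zb.png",a)
a=np.hstack([cv2.resize(s[190:230,254:294],(400,400),interpolation=cv2.INTER_CUBIC),cv2.resize(t[246:286,362:402],(400,400),interpolation=cv2.INTER_CUBIC)]); cv2.imwrite("pics/zc.png",a)
E
```

```text
scene blue [([0, 77, 8, 11, 15], [4.1, 81.3]), ([7, 89, 23, 46, 69], [18.7, 113.3]), ([0, 134, 20, 9, 26], [9.0, 138.3]), ([271, 198, 10, 8, 15], [276.5, 200.3])]
scene red [([398, 234, 13, 26, 220], [403.8, 246.3])]
scene grn [([337, 281, 21, 17, 218], [346.7, 289.1])]
top blue []
top red [([244, 260, 8, 8, 50], [247.5, 263.7]), ([202, 291, 8, 4, 22], [205.4, 292.7])]
top grn [([32, 150, 6, 5, 21], [34.8, 152.3]), ([266, 217, 10, 12, 99], [271.0, 222.6])]
```

View pics/za.png

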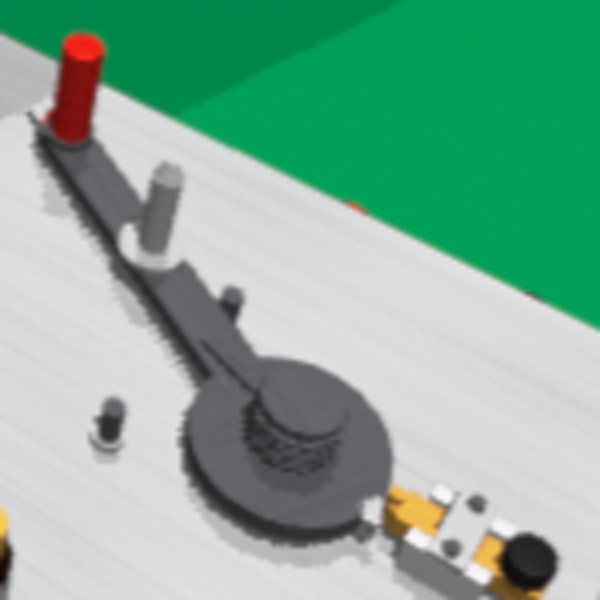

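View pics/zb.png

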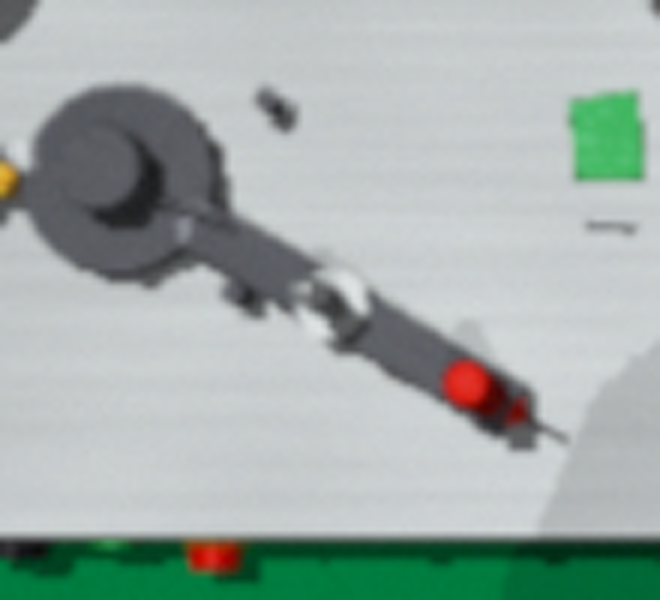

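View pics/zc.png

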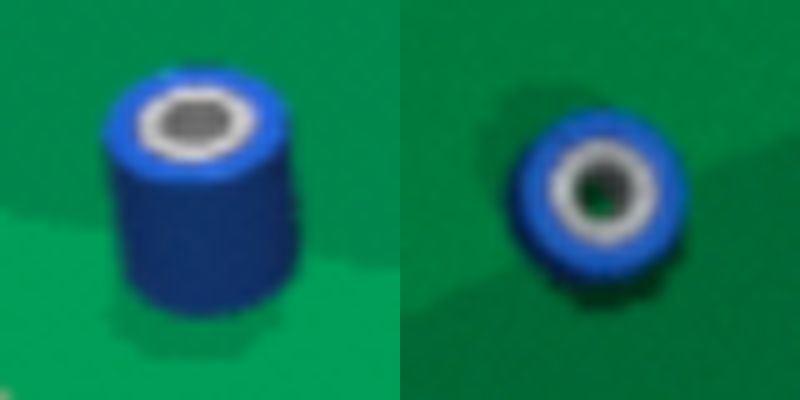

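```bash
python3 - <<'E'
from h import *
za=lambda x,y:((x+.5)/4-.5+385,(y+.5)/4-.5+225)
zb=lambda x,y:((x+.5)/6-.5+170,(y+.5)/6-.5+200)
zs=lambda x,y:((x+.5)/10-.5+254,(y+.5)/10-.5+190)
zt=lambda x,y:((x-400+.5)/10-.5+362,(y+.5)/10-.5+246)
def rep(name,s,t,z):
    print(name,"z",z,"S",np.round(plane("scene",s,z),4)[:2] if s else None,"T",np.round(plane("top",t,z),4)[:2] if t else None, "tri",[np.round(q,4) for q in tri(s,t)] if s and t else "")
rep("roller",zs(196,122),zt(603,193),.040)
rep("griptop",za(84,46),zb(466,383),.118)
rep("pintip",za(169,168),zb(314,288),.116)
rep("seat",za(151,247),zb(333,305),.066)
rep("cap",za(303,400),zb(97,165),.089)
rep("hub",za(290,440),zb(125,172),.063)
# grip foot
rep("gripfoot",za(70,140),None,.063)
E
```

```text
roller z 0.04 S [ 0.481  -0.2012] T [ 0.48   -0.2031] tri [array([ 0.4799, -0.203 ,  0.0384]), np.float64(0.0008)]
griptop z 0.118 S [0.4735 0.1102] T [0.4719 0.1078] tri [array([0.4718, 0.1087, 0.1158]), np.float64(0.0013)]
pintip z 0.116 S [0.5107 0.1717] T [0.5066 0.1659] tri [array([0.5066, 0.1685, 0.1104]), np.float64(0.0031)]
seat z 0.066 S [0.5094 0.1713] T [0.5061 0.1687] tri [array([0.5063, 0.1698, 0.062 ]), np.float64(0.0007)]
cap z 0.089 S [0.5573 0.2576] T [0.5562 0.257 ] tri [array([0.5564, 0.2574, 0.0878]), np.float64(0.0)]
hub z 0.063 S [0.5569 0.258 ] T [0.5579 0.2535] tri [array([0.5572, 0.2559, 0.0617]), np.float64(0.0044)]
gripfoot z 0.063 S [0.4755 0.112 ] T None tri
```

Roller at about (0.480, -0.202), top triangulated at 38 mm against 40 expected. Grip and pivot are 170 mm apart, as specified, and the pin works out at about (0.508, 0.170). First move: go above the roller.

```bash
python3 -m creep '[[[0.38,0.56,-0.1,0,0,0,1],[0.76,1.12,-0.2,0,0,0,1],[1.14,1.68,-0.3,0,0,0,1],[1.52,2.24,-0.4,0,0,0,1],[1.9,2.8,-0.5,0,0,0,1],[2.28,3.36,-0.6,0,0,0,1],[2.66,3.92,-0.7,0,0,0,1],[3.04,4.48,-0.8,0,0,0,1]]]' 30
```

```text
time: 0.9
ee_pos: [0.3252, -0.4271, 0.3634]
tcp_rot: [-1.915, -2.488, -0.001]
ft_force: [1.1, -0.3, -0.1]
gripper_width: 1.001
```

```bash
python3 -m creep '[[[0.5,0.7,-0.3,0,0,0,1],[1.0,1.4,-0.6,0,0,0,1],[1.5,2.1,-0.9,0,0,0,1],[2.0,2.8,-1.2,0,0,0,1],[2.5,3.6,-1.5,0,0,0,1],[2.9,4.2,-1.8,0,0,0,1],[3.1,4.49,-1.87,0,0,0,1],[3.1,4.49,-1.87,0,0,0,1]]]'
python3 - <<'E'
from h import *
s=r.state();print(s["ee_pos"],s["tcp_rot"])
for n in ("scene","top"):
    im=viewer.grab_frame(n); cv2.imwrite(f"pics/{n}1.png",im[:,:,::-1])
s=cv2.imread("pics/scene1.png")
cv2.imwrite("pics/z1.png",cv2.resize(s[120:240,200:350],(750,600),interpolation=cv2.INTER_CUBIC))
E
```

```text
time: 1.7
ee_pos: [0.4811, -0.2007, 0.2689]
tcp_rot: [-1.911, -2.49, -0.0]
ft_force: [-0.8, 1.1, 0.3]
gripper_width: 0.999
[ 0.48113849 -0.20073634  0.26888773] [-1.91098212e+00 -2.48972284e+00 -2.27587215e-05]
```

View pics/z1.png

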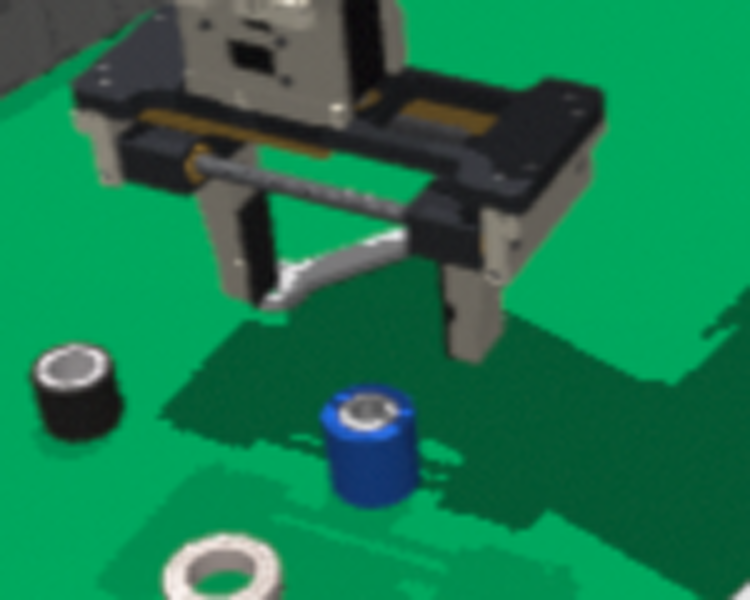

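The open fingers straddle the blue roller (zoomed view, roller at (370,445)), with the sleeve and ring well clear. Next: descend and close.

```bash
python3 -m creep '[[[-0.02,-0.03,-0.4,0,0,0,1],[-0.02,-0.03,-0.8,0,0,0,1],[-0.02,-0.03,-1.2,0,0,0,1],[-0.02,-0.03,-1.5,0,0,0,1],[-0.02,-0.03,-1.64,0,0,0,1],[-0.02,-0.03,-1.64,0,0,0,1],[-0.02,-0.03,-1.64,0,0,0,-1],[-0.02,-0.03,-1.64,0,0,0,-1]]]' 25
python3 -m creep '[[[0,0,0,0,0,0,-1],[0,0,0,0,0,0,-1],[0,0,0,0,0,0,-1],[0,0,0,0,0,0,-1],[0,0,0,0,0,0,-1],[0,0,0,0,0,0,-1],[0,0,0,0,0,0,-1],[0,0,0,0,0,0,-1]]]'
```

```text
time: 2.6
ee_pos: [0.4794, -0.2041, 0.1886]
tcp_rot: [-1.915, -2.489, -0.002]
ft_force: [0.0, -0.1, -0.2]
gripper_width: 0.872
time: 3.4
ee_pos: [0.4794, -0.2041, 0.1886]
tcp_rot: [-1.915, -2.489, -0.002]
ft_force: [-0.6, 0.8, 3.1]
gripper_width: 0.451
```

Opening reads 39.7 mm, which matches the roller, so the grasp holds. Next: lift.

```bash
python3 -m creep '[[[0,0,0.3,0,0,0,-1],[0,0,0.8,0,0,0,-1],[0,0,1.3,0,0,0,-1],[0,0,1.8,0,0,0.5,-1],[0,0,2.3,0,0,1.0,-1],[0,0,2.8,0,0,1.8,-1],[0,0,3.0,0,0,2.4,-1],[0,0,3.0,0,0,3.0,-1]]]'
python3 - <<'E'
from h import *
im=viewer.grab_frame("scene"); cv2.imwrite("pics/s2.png",cv2.resize(im[60:240,200:440,::-1],(800,600),interpolation=cv2.INTER_CUBIC))
E
```

```text
time: 4.2
ee_pos: [0.4797, -0.2041, 0.3404]
tcp_rot: [1.57, 2.719, 0.004]
ft_force: [-0.0, 1.0, -1.9]
gripper_width: 0.453
```

View pics/s2.png

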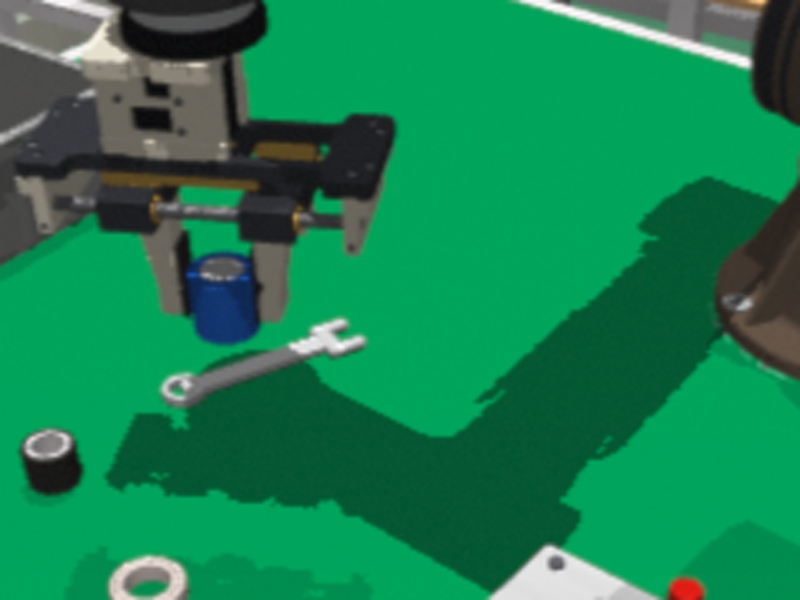

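The roller is held upright between the fingers at about (222,298) in the zoom. Carrying it over to the pin.

```bash
python3 -m creep '[[[0.05,0.4,0,0,0,0.6,-1],[0.1,1.0,0,0,0,1.3,-1],[0.15,1.7,0,0,0,2.0,-1],[0.2,2.4,0,0,0,2.8,-1],[0.3,3.2,0,0,0,3.6,-1],[0.4,4.0,0,0,0,4.4,-1],[0.5,4.7,0,0,0,5.2,-1],[0.57,5.3,0,0,0,6.1,-1]]]'
```

```text
time: 5.05
ee_pos: [0.5078, 0.0627, 0.339]
tcp_rot: [-0.792, -3.039, -0.003]
ft_force: [0.6, 0.3, -0.9]
gripper_width: 0.454
```

```bash
python3 -m creep '[[[0,0.5,0,0,0,0,-1],[0,1.0,0,0,0,0,-1],[0,1.5,0,0,0,0,-1],[0,1.9,0,0,0,0,-1],[0,2.1,0,0,0,0,-1],[0,2.18,0,0,0,0,-1],[0,2.18,0,0,0,0,-1],[0,2.18,0,0,0,0,-1]]]'
python3 - <<'E'
from h import *
im=viewer.grab_frame("scene"); cv2.imwrite("pics/scene3.png",im[:,:,::-1]);cv2.imwrite("pics/s3.png",cv2.resize(im[190:300,360:500,::-1],(763,600),interpolation=cv2.INTER_CUBIC))
im=viewer.grab_frame("top"); cv2.imwrite("pics/top3.png",im[:,:,::-1]);cv2.imwrite("pics/t3.png",cv2.resize(im[200:300,170:280,::-1],(660,600),interpolation=cv2.INTER_CUBIC))
s=r.state();print(s["ee_pos"],s["tcp_rot"])
E
```

```text
time: 5.85
ee_pos: [0.5077, 0.1711, 0.3388]
tcp_rot: [-0.793, -3.039, -0.002]
ft_force: [0.3, -0.2, -0.9]
gripper_width: 0.449
[0.50771515 0.17093041 0.33891402] [-7.93059157e-01 -3.03873751e+00 -2.34064949e-03]
```

View pics/s3.png

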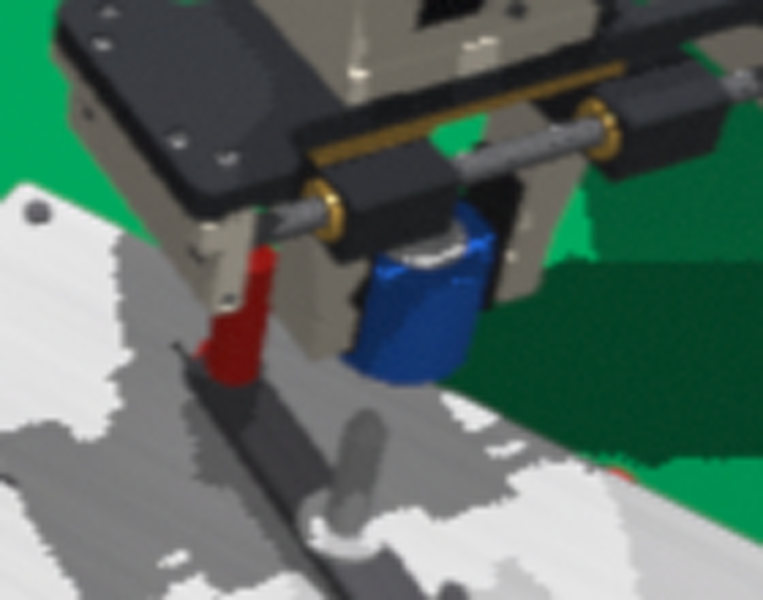

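View pics/t3.png

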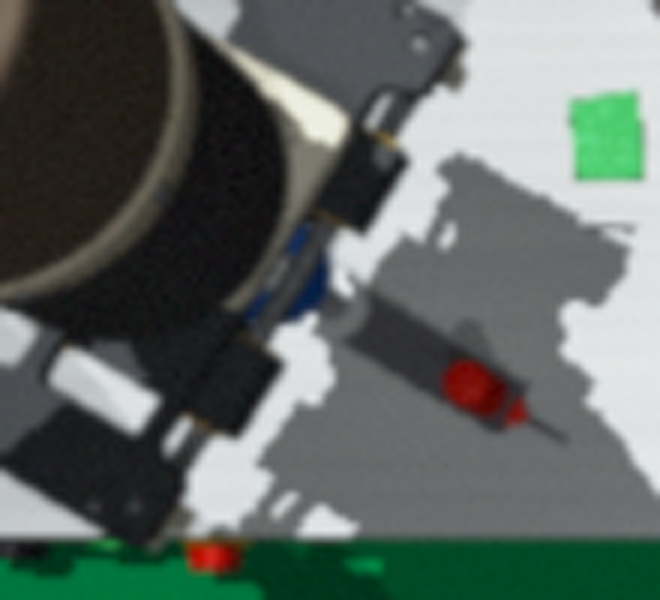

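```bash
python3 - <<'E'
from h import *
z=lambda p:((np.array(p)-[360,190]+.5)*[763/140,600/110]-.5).round(1)
a=np.linspace(0,2*np.pi,200)
for c in [(0.5077,0.171,0.150)]:
    q=np.array([z(proj("scene",(c[0]+.02*np.cos(t),c[1]+.02*np.sin(t),c[2]))) for t in a]); print("bottom ext",q.min(0),q.max(0))
    q=np.array([z(proj("scene",(c[0]+.02*np.cos(t),c[1]+.02*np.sin(t),c[2]+.04))) for t in a]); print("top ext",q.min(0),q.max(0))
for p in [(.508,.170)]:
    print("tip",z(proj("scene",(*p,.116))),"seat",z(proj("scene",(*p,.066))))
im=cv2.imread("pics/scene3.png")[:,:,::-1].copy()
m,b=blobs(im,(105,100,40),(128,255,255),(410,220,460,265)); print(b)
b=b[0][0];print(z((b[0]-.5,b[1]-.5)),z((b[0]+b[2]-.5,b[1]+b[3]-.5)))
for y in range(225,262,4):
    x=np.where(m[y])[0]; print(y,(x.min(),x.max()) if len(x) else None)
E
```

```text
bottom ext [316.2 280.8] [462.1 383.1]
top ext [337.  176.7] [489.5 278.6]
tip [366.3 412. ] seat [340.9 523.1]
[([423, 226, 29, 35, 509], [437.5, 246.2])]
[342.8 195.9] [500.9 386.8]
225 None
229 (np.int64(443), np.int64(448))
233 (np.int64(446), np.int64(451))
237 (np.int64(429), np.int64(450))
241 (np.int64(428), np.int64(449))
245 (np.int64(427), np.int64(448))
249 (np.int64(426), np.int64(446))
253 (np.int64(425), np.int64(444))
257 (np.int64(425), np.int64(442))
261 None
```

```bash
python3 - <<'E'
from h import *
from scipy.optimize import least_squares
im=cv2.imread("pics/scene3.png")
crop=im[195:290,400:480]
cv2.imwrite("pics/s3b.png",cv2.resize(crop,(640,760)[:2] if 0 else (505,600),interpolation=cv2.INTER_NEAREST))
g=im[:,:,::-1].astype(int)
for y in (240,244,248,252,256): print(y,[tuple(g[y,x]) for x in range(440,454,1)])
for x in (430,434,438): print(x,[tuple(g[y,x]) for y in range(256,264)])
print("pin rows")
for y in (264,266,268,270,274,278,282): print(y,g[y,415:440].sum(1)//3)
E
```

```text
240 [(np.int64(16), np.int64(42), np.int64(88)), (np.int64(15), np.int64(42), np.int64(87)), (np.int64(17), np.int64(43), np.int64(90)), (np.int64(15), np.int64(46), np.int64(98)), (np.int64(15), np.int64(45), np.int64(96)), (np.int64(17), np.int64(47), np.int64(98)), (np.int64(19), np.int64(48), np.int64(97)), (np.int64(15), np.int64(45), np.int64(92)), (np.int64(18), np.int64(43), np.int64(85)), (np.int64(18), np.int64(31), np.int64(59)), (np.int64(22), np.int64(25), np.int64(33)), (np.int64(45), np.int64(44), np.int64(41)), (np.int64(86), np.int64(83), np.int64(76)), (np.int64(104), np.int64(100), np.int64(92))]
244 [(np.int64(22), np.int64(56), np.int64(115)), (np.int64(19), np.int64(55), np.int64(113)), (np.int64(19), np.int64(54), np.int64(113)), (np.int64(19), np.int64(53), np.int64(112)), (np.int64(19), np.int64(54), np.int64(111)), (np.int64(18), np.int64(52), np.int64(109)), (np.int64(19), np.int64(52), np.int64(108)), (np.int64(22), np.int64(51), np.int64(102)), (np.int64(18), np.int64(33), np.int64(68)), (np.int64(21), np.int64(25), np.int64(33)), (np.int64(40), np.int64(
[... 3181 characters left out ...]
 119 116 119 123 124 124 122
 121 120 120 122 122 122 122]
266 [122 125 124 124 123 123 124 123 121 107  91  86  87  89  99 117 122 124
 124 124 123 122 121 120 121]
268 [ 84 110 121 124 124 123 124 117  96  84  86  89  90  92  90  98 113 121
 123 122 123 124 124 123 122]
270 [ 61  70 105 122 125 123 122 103  87  87  89  92  91  91  92  97 114 121
 121 121 120 121 123 123 123]
274 [ 61  60  60  60  76 106 106  89  83  85  86  86  87  86  95 114 122 123
 123 124 123 124 123 123 122]
278 [ 60  60  61  62  64  66  74  82  85  86  85  86  87  95 115 123 124 124
 124 124 123 123 123 123 123]
282 [ 96 118 124 123 114  94  88  91 104 111 112 111 104 115 122 123 124 127
 137 135 141 145 134 125 124]
```

View pics/s3b.png

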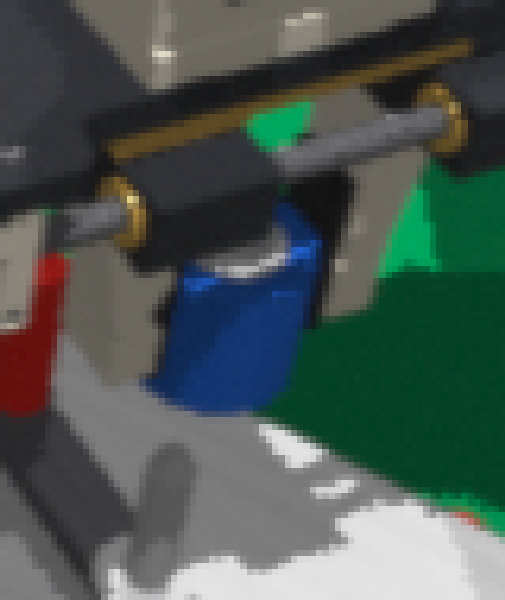

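```bash
python3 - <<'E'
from h import *
from scipy.optimize import least_squares
a=np.linspace(0,2*np.pi,721)
def sil(c,zb):
    q=[np.array([proj("scene",(c[0]+.02*np.cos(t),c[1]+.02*np.sin(t),zz)) for t in a],np.float32) for zz in (zb,zb+.04)]
    return cv2.convexHull(np.vstack(q).astype(np.float32))
pts=[(448.1,244),(447.0,248),(446.0,252),(444.7,256),(430,259.7),(434,260.1),(438,259.8)]
def res(c,zb): 
    h=sil(c,zb); return [cv2.pointPolygonTest(h,p,True) for p in pts]
print("tcp-based",np.round(res((.5077,.1710),.150),2))
for zb in (.148,.150,.152):
    s=least_squares(lambda c:res(c,zb),(.508,.171),diff_step=1e-3); print(zb,s.x.round(4),np.round(s.fun,2))
# pin lines: centre px at row 270 -> fit
def pl(p):
    A,B=proj("scene",(*p,.116)),proj("scene",(*p,.066)); return A,B
for p in [(.508,.170),(.5075,.1705),(.507,.171),(.5095,.172),(.5105,.1715)]:
    A,B=pl(p); f=lambda v:A[0]+(v-A[1])*(B[0]-A[0])/(B[1]-A[1]); print(p,A.round(1),round(f(270),2),round(f(274),2))
E
```

```text
tcp-based [-1.35 -1.3  -1.35 -1.42 -0.14 -0.28 -0.62]Traceback (most recent call last):
  File "<stdin>", line 12, in <module>
    return func(*args, **kwargs)
    vector_fun = VectorFunction(
        fun_wrapped,
    ...<6 lines>...
        workers=workers
    )
    self._update_fun()
    ~~~~~~~~~~~~~~~~^^
    self.f = self.fun_wrapped(xp_copy(self.x))
             ~~~~~~~~~~~~~~~~^^^^^^^^^^^^^^^^^
    return np.atleast_1d(self.fun(x))
                         ~~~~~~~~^^^
    return self.f(x, *self.args, **self.kwargs)
           ~~~~~~^^^^^^^^^^^^^^^^^^^^^^^^^^^^^^
  File "<stdin>", line 12, in <lambda>
  File "<stdin>", line 9, in res
  File "<stdin>", line 5, in sil
  File "h.py", line 10, in proj
    K,T=cal(n); q=K@(T[:3,:3].T@(np.array(p)-T[:3,3])); return q[:2]/q[2]
        ~~~^^^
  File "h.py", line 4, in cal
    c=viewer.get_calibration(n); return np.array(c["intrinsics"]),np.array(c["cam_to_world"])
ValueError: time passes only in moves, steps and waits
```

In the same camera the roller stands about 2 mm right of the pin axis (right edge at (447,248), pin axis at (426,270)). I'll shift by (+1.5, -1.5) mm and descend onto the cone, watching the force.

```bash
python3 -m creep '[[[0.03,-0.03,-0.1,0,0,0,-1],[0.03,-0.03,-0.2,0,0,0,-1],[0.03,-0.03,-0.3,0,0,0,-1],[0.03,-0.03,-0.4,0,0,0,-1],[0.03,-0.03,-0.5,0,0,0,-1],[0.03,-0.03,-0.6,0,0,0,-1],[0.03,-0.03,-0.7,0,0,0,-1],[0.03,-0.03,-0.76,0,0,0,-1]]]'
```

```text
time: 6.75
ee_pos: [0.5091, 0.1695, 0.3003]
tcp_rot: [-0.793, -3.038, -0.002]
ft_force: [1.4, -0.1, -1.2]
gripper_width: 0.452
```

```bash
python3 -m creep '[[[0,0,-0.05,0,0,0,-1],[0,0,-0.1,0,0,0,-1],[0,0,-0.15,0,0,0,-1],[0,0,-0.2,0,0,0,-1],[0,0,-0.2,0,0,0,-1],[0,0,-0.2,0,0,0,-1],[0,0,-0.2,0,0,0,-1],[0,0,-0.2,0,0,0,-1]]]'
```

```text
time: 7.55
ee_pos: [0.5086, 0.1691, 0.2897]
tcp_rot: [-0.793, -3.037, 0.0]
ft_force: [-4.6, -1.8, -3.9]
gripper_width: 0.455
```

The roller is past the cone and round the pin, with a side force of (-4.6, -1.8) N. Easing that way while descending.

```bash
python3 -m creep '[[[-0.02,-0.01,0,0,0,0,-1],[-0.02,-0.01,-0.1,0,0,0,-1],[-0.02,-0.01,-0.2,0,0,0,-1],[-0.02,-0.01,-0.3,0,0,0,-1],[-0.02,-0.01,-0.4,0,0,0,-1],[-0.02,-0.01,-0.4,0,0,0,-1],[-0.02,-0.01,-0.4,0,0,0,-1],[-0.02,-0.01,-0.4,0,0,0,-1]]]'
```

```text
time: 8.35
ee_pos: [0.5079, 0.1688, 0.2699]
tcp_rot: [-0.793, -3.037, -0.001]
ft_force: [-0.3, 0.3, -0.1]
gripper_width: 0.455
```

```bash
python3 -m creep '[[[0,0,-0.06,0,0,0,-1],[0,0,-0.12,0,0,0,-1],[0,0,-0.18,0,0,0,-1],[0,0,-0.24,0,0,0,-1],[0,0,-0.28,0,0,0,-1],[0,0,-0.3,0,0,0,-1],[0,0,-0.3,0,0,0,-1],[0,0,-0.3,0,0,0,-1]]]'
```

```text
time: 9.15
ee_pos: [0.5079, 0.1689, 0.2549]
tcp_rot: [-0.793, -3.038, -0.001]
ft_force: [0.3, -0.0, -1.2]
gripper_width: 0.448
```

```bash
python3 -m creep '[[[0,0,0,0,0,0,0.1],[0,0,0,0,0,0,0.2],[0,0,0,0,0,0,0.3],[0,0,0,0,0,0,0.4],[0,0,0,0,0,0,0.5],[0,0,0,0,0,0,0.5],[0,0,0,0,0,0,0.5],[0,0,0,0,0,0,0.5]]]'
python3 -m creep '[[[0,0,0.2,0,0,0,0.5],[0,0,0.6,0,0,0,0.5],[0,0,1.0,0,0,0,0.5],[0,0,1.4,0,0,0,0.5],[0,0,1.6,0,0,0,0.5],[0,0,1.6,0,0,0,0.5],[0,0,1.6,0,0,0,0.5],[0,0,1.6,0,0,0,0.5]]]'
python3 - <<'E'
from h import *
im=viewer.grab_frame("scene"); cv2.imwrite("pics/scene4.png",im[:,:,::-1]);cv2.imwrite("pics/s4.png",cv2.resize(im[190:310,360:520,::-1],(800,600),interpolation=cv2.INTER_CUBIC))
im=viewer.grab_frame("top"); cv2.imwrite("pics/top4.png",im[:,:,::-1])
E
```

```text
time: 9.95
ee_pos: [0.508, 0.1689, 0.2549]
tcp_rot: [-0.793, -3.038, -0.001]
ft_force: [-0.0, -0.1, -0.2]
gripper_width: 0.751
time: 10.75
ee_pos: [0.5076, 0.1687, 0.3339]
tcp_rot: [-0.793, -3.036, 0.001]
ft_force: [0.0, -0.4, -0.6]
gripper_width: 0.752
```

View pics/s4.png

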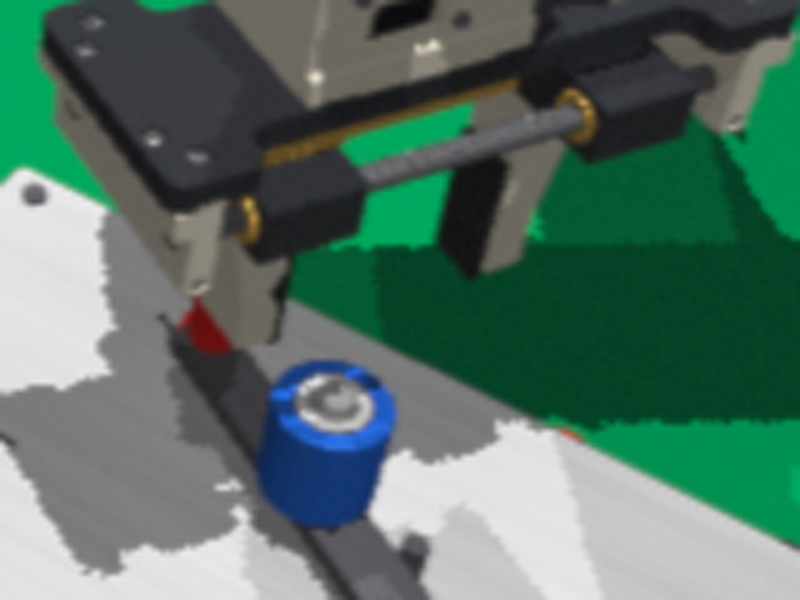

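The roller sits down on the seat with the pin tip showing through it at about (335,398) in the zoom, and the hand is clear. Moving over the red grip and down around it.

```bash
python3 -m creep '[[[-0.2,-0.35,0,0,0,0,0.5],[-0.45,-0.8,0,0,0,0,0.5],[-0.7,-1.21,0,0,0,0,0.5],[-0.7,-1.21,0,0,0,0,0.5],[-0.7,-1.21,-0.2,0,0,0,0.5],[-0.7,-1.21,-0.4,0,0,0,0.5],[-0.7,-1.21,-0.5,0,0,0,0.5],[-0.7,-1.21,-0.5,0,0,0,0.5]]]'
python3 - <<'E'
from h import *
im=viewer.grab_frame("scene"); cv2.imwrite("pics/s5.png",cv2.resize(im[190:310,360:520,::-1],(800,600),interpolation=cv2.INTER_CUBIC))
im=viewer.grab_frame("top"); cv2.imwrite("pics/t5.png",cv2.resize(im[200:300,170:280,::-1],(660,600),interpolation=cv2.INTER_CUBIC))
E
```

```text
time: 11.65
ee_pos: [0.4727, 0.1085, 0.3074]
tcp_rot: [-0.792, -3.035, 0.005]
ft_force: [-0.4, 1.1, 0.1]
gripper_width: 0.752
```

View pics/s5.png

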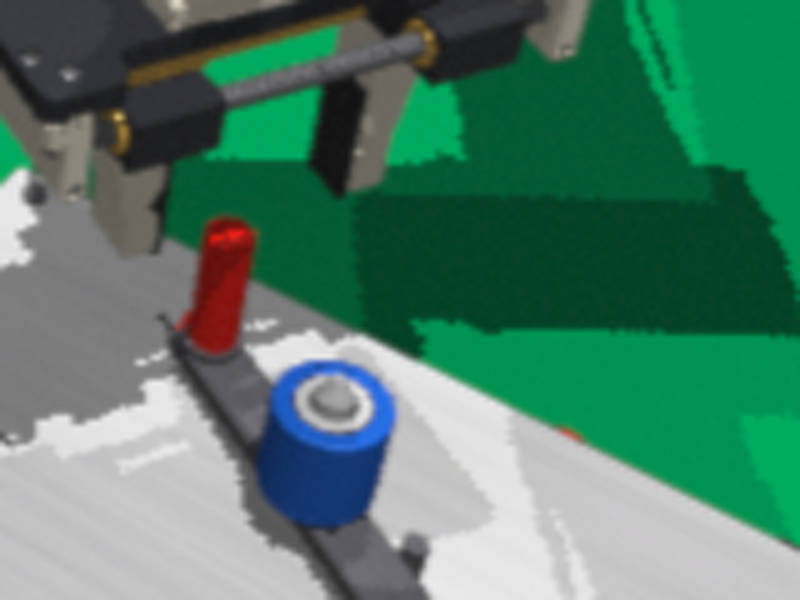

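View pics/t5.png

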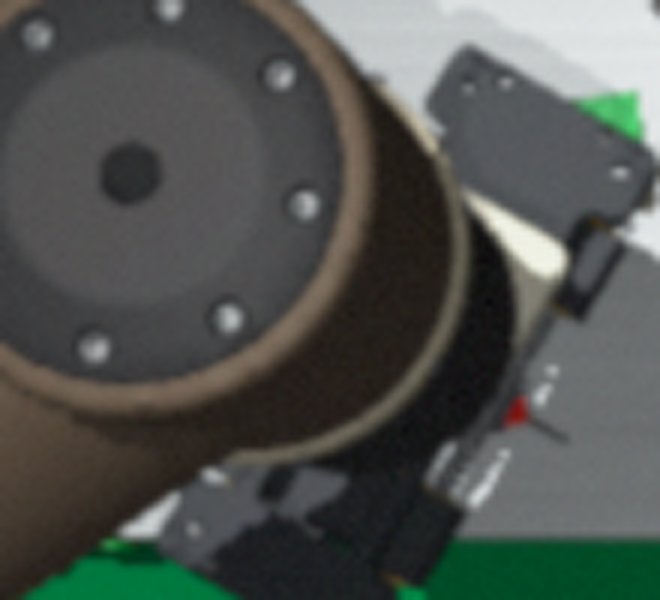

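The fingers stand either side of the red grip (top at (228,230) in the zoom), and the roller is seated. Next: descend and close.

```bash
python3 -m creep '[[[0,0,-0.3,0,0,0,0.5],[0,0,-0.6,0,0,0,0.5],[0,0,-0.9,0,0,0,0.5],[0,0,-0.96,0,0,0,0.5],[0,0,-0.96,0,0,0,0],[0,0,-0.96,0,0,0,-0.3],[0,0,-0.96,0,0,0,-1],[0,0,-0.96,0,0,0,-1]]]' 25
python3 -m creep '[[[0,0,0,0,0,0,-1],[0,0,0,0,0,0,-1],[0,0,0,0,0,0,-1],[0,0,0,0,0,0,-1],[0,0,0,0,0,0,-1],[0,0,0,0,0,0,-1],[0,0,0,0,0,0,-1],[0,0,0,0,0,0,-1]]]'
```

```text
time: 12.55
ee_pos: [0.4732, 0.1087, 0.2612]
tcp_rot: [-0.792, -3.037, 0.001]
ft_force: [0.1, -1.0, -0.2]
gripper_width: 0.448
time: 13.35
ee_pos: [0.4731, 0.1087, 0.2613]
tcp_rot: [-0.792, -3.037, 0.001]
ft_force: [-2.5, 2.3, 5.0]
gripper_width: 0.197
```

Opening reads 17.3 mm on the 18 mm grip, so it is held. Working out the arc shifts.

```bash
python3 - <<'E'
import numpy as np
P=np.array([.557,.2568]);v=np.array([.4731,.1087])-P;print(np.hypot(*v))
for a in np.arange(.08,.73,.08):
    c,s=np.cos(a),np.sin(a); d=np.array([[c,-s],[s,c]])@v-v; print(round(a,2),(d/.05).round(2),round(np.degrees(a)/5,2))
E
```

```text
0.17021404172394236
0.08 [ 0.24 -0.12] 0.92
0.16 [ 0.49 -0.23] 1.83
0.24 [ 0.75 -0.31] 2.75
0.32 [ 1.02 -0.38] 3.67
0.4 [ 1.29 -0.42] 4.58
0.48 [ 1.56 -0.44] 5.5
0.56 [ 1.83 -0.44] 6.42
0.64 [ 2.1  -0.42] 7.33
0.72 [ 2.37 -0.37] 8.25
```

```bash
python3 -m creep '[[[0.12,-0.06,0,0,0,0.46,-1],[0.24,-0.12,0,0,0,0.92,-1],[0.36,-0.18,0,0,0,1.37,-1],[0.49,-0.23,0,0,0,1.83,-1],[0.62,-0.27,0,0,0,2.29,-1],[0.75,-0.31,0,0,0,2.75,-1],[0.88,-0.35,0,0,0,3.2,-1],[1.02,-0.38,0,0,0,3.67,-1]]]'
```

```text
time: 14.15
ee_pos: [0.5239, 0.0901, 0.2613]
tcp_rot: [-0.295, -3.124, 0.001]
ft_force: [-7.4, 6.3, 6.5]
gripper_width: 0.199
```

```bash
python3 -m creep '[[[0.17,-0.01,0,0,0,0.6,-1],[0.35,-0.03,0,0,0,1.2,-1],[0.53,-0.04,0,0,0,1.8,-1],[0.71,-0.04,0,0,0,2.4,-1],[0.88,-0.04,0,0,0,3.0,-1],[1.05,-0.03,0,0,0,3.6,-1],[1.05,-0.03,0,0,0,3.6,-1],[1.05,-0.03,0,0,0,3.6,-1]]]'
python3 - <<'E'
from h import *
im=viewer.grab_frame("scene"); cv2.imwrite("pics/scene6.png",im[:,:,::-1]); cv2.imwrite("pics/s6.png",cv2.resize(im[220:400,310:550,::-1],(800,600),interpolation=cv2.INTER_CUBIC))
im=viewer.grab_frame("top"); cv2.imwrite("pics/t6.png",cv2.resize(im[180:290,170:291,::-1],(660,600),interpolation=cv2.INTER_CUBIC))
p=r.state()["ee_pos"];print(p,np.arctan2(p[1]-.2568,p[0]-.557)+2.0863, r.state()["ft_force"])
E
```

```text
time: 14.95
ee_pos: [0.5759, 0.0884, 0.2613]
tcp_rot: [0.196, -3.13, 0.002]
ft_force: [-8.6, 2.1, 8.5]
gripper_width: 0.199
[0.57565551 0.08838142 0.26126838] 0.6258226610396131 [-7.5551706   1.76971626  9.01132984]
```

View pics/s6.png

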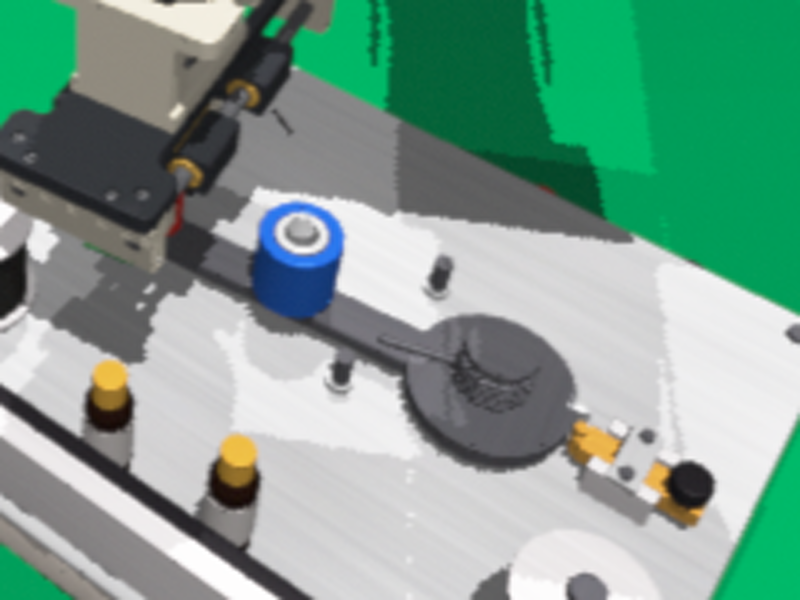

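View pics/t6.png

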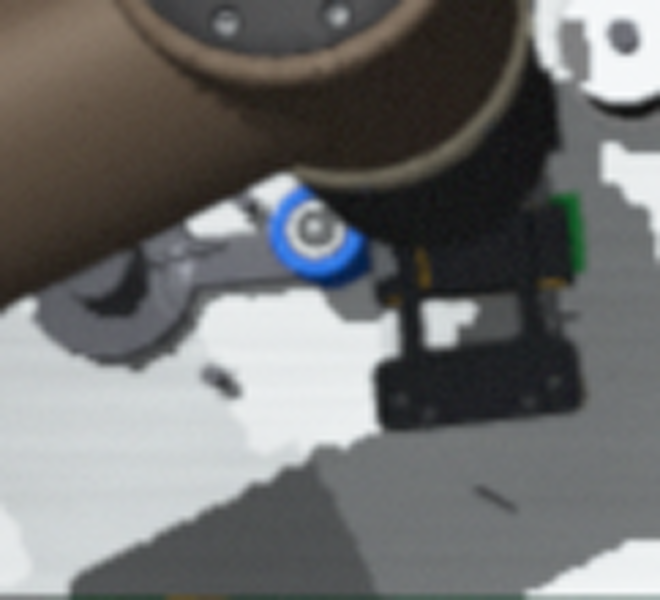

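```bash
python3 -m creep '[[[0,0,0,0,0,0,-1],[0,0,0,0,0,0,-1],[0,0,0,0,0,0,-1],[0,0,0,0,0,0,-1],[0,0,0,0,0,0,-1],[0,0,0,0,0,0,-1],[0,0,0,0,0,0,-1],[0,0,0,0,0,0,-1]]]'
python3 - <<'E'
from h import *
im=viewer.grab_frame("scene"); cv2.imwrite("pics/scene7.png",im[:,:,::-1])
s0=cv2.imread("pics/scene0.png")
cv2.imwrite("pics/p7.png",np.hstack([cv2.resize(q,(400,400),interpolation=cv2.INTER_CUBIC) for q in (s0[325:385,470:530],im[325:385,470:530,::-1])]))
f=lambda x,y:((x+.5)*240/800-.5+310,(y+.5)*.3-.5+220)
c=plane("scene",f(300,232),.106);b=plane("scene",f(300,228),.116);print("roller top",c.round(4),"pin tip",b.round(4))
for q in (c,b): print(np.arctan2(q[1]-.2576,q[0]-.5573)+np.arctan2(.2576-.1106,.5573-.4740), np.hypot(q[0]-.5573,q[1]-.2576))
print("proj expected", proj("scene",(.568,.1574,.106)), f(300,232))
s=r.state();print(s["ee_pos"],s["ft_force"],np.abs(s["dq"]).max())
E
```

```text
time: 15.85
ee_pos: [0.5748, 0.0883, 0.2613]
tcp_rot: [0.195, -3.128, 0.003]
ft_force: [-7.1, 3.3, 7.7]
gripper_width: 0.193
roller top [0.5689 0.1591 0.106 ] pin tip [0.5746 0.1614 0.116 ]
-0.3984705863311484 0.09915421838343576
-0.33767517170722505 0.09777876763485191
proj expected [398.98913811 288.35159107] (399.65, 289.25)
[0.57484052 0.08828758 0.26127155] [-7.90650875  3.11201502  8.20111483] 0.002136921678891295
```

View pics/p7.png

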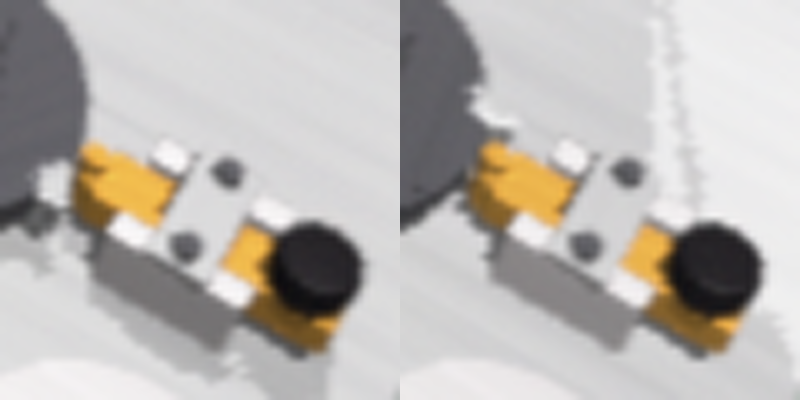

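The pawl nose is home, at the same pixels before and after: (480,155) against (80,155) in the two halves of the picture. The tooth has gone past it. The roller bearing gives an arm angle of about 0.63 and the TCP gives 0.62. The push is about 8 N and the arm is still, so I'm handing in.

```bash
python3 - <<'E'
from station import r
print(r.hand_in())
s=r.state();print(s["time"],s["ee_pos"],s["ft_force"],s["gripper_width"])
E
```

```text
the job is handed in; nothing more can be done
None
the job is handed in; nothing more can be done
```

The blue roller is on the pin, right down on its seat, and let go. I then took the red grip in the fingers and swung the arm back past the click. I handed in at about 16 s of the 48 s allowed, with the grip still held; hand-in reports no verdict.

**Last checks**
- **Roller:** the scene view shows it seated with the pin tip standing out of the top, and no finger near it.
- **Arm angle:** about 0.62 rad from the tool position and 0.63 from where the roller stood in the picture, so the middle of the green band.
- **Pawl:** its nose is at the same pixels as at the start, so it is home behind the tooth.
- **Hold:** the arm was still, the opening read about 17 mm on the 18 mm grip, and the sideways force was about 8 N, as expected from the spring.

**Not confirmed or in disagreement**
- The hand hid the pointer in both pictures, so I did not see it over the band; that rests on the measured angle.
- The two cameras differed by about 2 mm horizontally, up to 7 mm at the pin tip. I corrected 2 mm from the picture and another 1 mm by feel on the way down.
- One angle calculation came out as −0.40 because of a sign error in my script; redone by hand, it gives the 0.63 above.
- The wrist sensor showed an unexplained upward force of about 8 N while holding the grip, far below the 120 N limit.

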